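Fit the furnace timer's relay and set its digit wheel

TASK

Drop the blue relay block fully into the socket pocket of the white furnace timer and swing the red-tipped locking lever down shut over it. Then roll the numbered thumbwheel with a fingertip until the 6 stands at the red index marks, and let go. Leave the orange and the grey relay where they stand.

Things in the scene. Friction and masses are not known exactly. Their poses are not given: they have to be found in the camera images.
- blue_relay_mid (a point): Centre of the blue relay block, loose, upright on the bench: 28 (own x) by 40 (own y) by 46 mm high (z), so the centre is 23 mm above its underside; about 70 g; a white patch on top; alike both ways round. Grasp it across the 28 mm. An orange and a grey block of the same size stand elsewhere.
- console: The furnace timer: white fixed console, 150 deep (x) by 272 wide (y) mm, origin under its centre on the bench; -x is its front, towards the robot, +y its left, z up. Its right half is a flat deck 50 mm high with the socket and lever, its left half the sloping panel with the thumbwheel and, behind it, a head 180 mm high: carry things over or round it.
- socket_mouth (a point): Centre of the socket pocket's mouth, level with the deck; console axes. Pocket 33 (x) by 46 (y) mm, 16 mm deep, 4 mm bevel at its mouth: a seated relay has its 40 mm side along y, its centre 7 mm above the mouth, its top 30 mm above. The deck is clear 65 mm to front and back and to +y; the hinge posts (42 mm high, 14 mm thick) stand at x +-15, y -49 mm.
- lever_pivot (a point): Locking lever's hinge axis (along console x), fixed on the console, console axes: 49 mm to -y of the pocket's centre, 36 mm above the deck. The lever is a steel bar 12 wide, 8 thick, reaching 90 mm from the axis; its last 18 mm are a red pad 22 wide, flush with the bar. Shut, it lies level over the relay towards +y, 2 mm clear of it.
- lock_lever (a joint): Lever angle, rad: 0 = shut (level towards console +y; a stop), grows as it swings up (1.57 upright) and on outwards to -y, stop at 2.6. It starts at 2.15 to 2.45, leaning outwards. Light friction (0.06 N m): it stays where left and a fingertip can push it. It cannot shut over a relay that is not fully in, and shut it bars the pocket.
- wheel_axle (a point): Centre of the thumbwheel on its axle (along y), console axes, fixed on the console, 68 mm above the bench. Black wheel, radius 30, width 22 mm, white digits 0 to 9 on the rim. It stands 16 mm out of a panel that rises to the back at 35 degrees; the panel's normal leans 35 degrees from vertical to the front (-x). The rim's outermost point along it is wheel_top.
- wheel_top (a point): The rim's outermost point at rest, between the red index marks, where the digit is read; fixed on the console, console axes: from the axle 30 mm along the panel's normal (17.2 mm to -x, 24.6 mm up). Pressed, the sprung wheel gives up to 6 mm along the normal: 2.4 N starts it, then 0.8 N per mm; a fingertip pressing 2 to 4 mm deep turns it by friction.
- brow_edge (a point): Middle of the front lower edge of the blue brow above the wheel, console axes: 12 mm behind and 75 mm above wheel_top; the brow is 122 wide, 12 mm thick and runs back to the tall head of the timer. It bars a gripper coming straight down on the wheel: tilt the tool about 30 to 40 degrees, the gripper's body leaning to the front (-x).
- timer_wheel (a joint): Wheel angle, rad: 0.628 (36 degrees) per digit; 0 = digit 0 at the index marks, 3.77 = digit 6. Grows as the exposed rim is rolled up the slope, away from the front. It starts between 1.2 and 2.6 (about digit 2 to 4); no click stops, light friction (0.025 N m), stays where left; stops at -0.3 and 5.95.
- orange_relay_mid (a point): Centre of the loose orange relay block, same size as the blue one; not wanted.
- grey_relay_mid (a point): Centre of the loose grey relay block, same size as the blue one; not wanted.
There are look-alikes about, which are no part of the job. What is meant by the part that bears blue_relay_mid is not green, turquoise or yellow, and is the smaller of those in its own colour.

How it is judged:
By the outcome, as a careful person would: the job done as asked, in the order asked, and still so for the second after the job is handed in, with the robot touching nothing.
It also fails if it takes over 70 s, if anything falls off the work surface, if the arm or the gripper's body presses on something with over 40 N, if the wrist force passes 120 N, or if a joint passes its speed limit or range.

ROBOT

A 6-joint arm with a two-finger parallel gripper is mounted at the origin on the work surface. World frame = base frame: x ahead of the robot, y to its left, z up, the work surface at z = 0. Lengths are in m, angles in rad, forces in N, time in s.
With the tool pointing down it reaches from about 0.3 to 0.775 m from the base axis. Payload 14.6 kg.
Tool frame: the origin (TCP) lies at the very end of the fingers, on their centre line; the grasp point (between the pads) lies 19 mm behind it; z points along the fingers, y is the line along which they close (so a half turn about z gives the same grasp; the last joint's range is limited). The gripper opens to 94 mm and grips with 3 to 60 N. Pads are 16 mm wide; open, the fingers measure 119 mm over their backs; the gripper's body (75 mm by 177 mm) begins 78 mm behind the grasp point.
Start: joints at [1.049, 0.3, 1.521, -0, 1.321, -0.067], TCP at [0.242, 0.494, 0.205] pointing down, gripper open.
Joint ranges: [-3.03, 3.03], [-0.79, 2.21], [0.23, 2.52], [-1.04, 4.18], [0, 3.07], [-2.55, 2.55]. Speed limits (rad/s): [2.22, 2.22, 2.57, 3.14, 3.14, 3.14].

INTERFACE

Orientations are given as [roll, pitch, yaw] about the fixed x, y, z axes, in that order (R = Rz(yaw) Ry(pitch) Rx(roll)).
In Python, from station import telemetry, cams, hand_in, nets gives the robot as it stands.
- The arm moves only by the tool move_arm, never from a script. Its argument "increments" is a list of rows, each a list of 4 numbers: the shift along the tool's x, y, z in m, then the turn about the tool's z in rad. In form: [[tx, ty, tz, roll], ...]. A call has 1 to 20 rows; each row shifts and turns the commanded pose from where the row before left it, along the tool's axes as they then stand; what a row does not reach is not made up. A row lasts 1/8 s, in which the tool goes at most 62.5 mm and 10.7 degrees, less where a joint would pass 70% of its speed; a pose out of reach is approached as far as the arm can. A call is refused whole if a number of a shift passes 0.0625 or a number of a turn 0.188, either way. A call with a gripper value outside its range is refused whole. "grip" is the opening, from 0 (shut) to 1 (fully open), set as the call begins (left out, the last holds). The fingers move at their own pace and stop on an object; "force" is the grip in N (left out, the last holds). Time passes only in rows, so rows that do not move let the fingers close. It gives the time, the measured TCP pose, the force, the opening and the grip force at its end, in the units of the state.
- telemetry.get_obs(): the state, without advancing time (a new reading comes with each control period).
- cams.camera(name): name is "side" or "top" or "wrist"; returns the picture (400x640x3 uint8, blue, green, red); there is no depth.
- cams.camera_model(name): a dict with "intrinsics" (3x3 intrinsics, pixels), "xyz" and "attitude" of the camera in the world; the wrist camera has in their place "T_tool_cam" (4x4, takes a point from camera to tool coordinates, whose origin is the TCP and whose axes are the flange's). Camera axes: x right, y up, looking along -z (the intrinsics and any distortion apply to the point x, -y, -z); pixel columns grow to the right and rows downward; lengths in m; the calibration is good to about 2 mm. A picture is of the moment at which its call begins: read the wrist's pose just before it. camera_model takes no time and is no camera call.
- hand_in(): hands the job in; it is judged then, once.
Trained networks look in the newest picture that a camera, given by its name, has taken for a name from the list of things; names that differ only in an ending like _2 or _b are one class to them, and where a whole thing is asked for, a point or a joint stands for the part that bears it (a point fixed in the world has none). Each returns a list of dicts, best first, with "conf" (0 to 1); they miss things now and then, are a little off and sometimes report something else, mostly with a low value. They report only what shows in the picture. A call takes as long as a camera call. They do not tell look-alikes from the thing itself.
- nets.search_frame(camera, query): "extent" ([left, top, right, bottom] in pixels, round what is visible of it).
- nets.mark_of(camera, query): "centre" ([column, row] in pixels: a listed point, or the origin of a listed thing).
The state is a dict: "time_s": time; "qpos": joint angles; "joint_vel": joint speeds; "tau": joint torques, N m; "ee_pos": TCP position; "eef_rot": TCP orientation; "force": force on the tool from outside, world axes, zero at the start; "moment": the same for the moment, N m; "grip_width": finger opening in m; "grip_force": force on a finger pad.
Only numpy, scipy, OpenCV 4.12 (cv2) and the standard library are available. Lean on these libraries where they do the work, as an engineer would, in place of code of your own. Each camera call takes 0.05 s, during which the arm holds its last target. There are 200 camera calls.

## Working session

There is one attempt and no reset: what is moved stays moved. The work goes in short steps, Python scripts to look and compute and a tool call to move; the robot and the scene stay as the last step left them, time stands still between calls to the robot, and variables do not carry over. Pictures are saved under pics/ and viewed, at most 10 in all, crops included, and the job is handed in when it is done.

Besides the shell and the picture viewer there is one more tool, called after "Request:" as a command line: name --pt "numbers of a row" for each row, then --argument value for the rest. move_arm: Moves the arm, as the interface text tells. Its arguments: {"type":"object","properties":{"increments":{"type":"array"},"grip":{"type":"number"},"force":{"type":"number"}},"required":["increments"]}

```bash
ls; mkdir -p pics; cat > h.py <<'E'
import numpy as np, cv2
from station import telemetry, cams, nets
from scipy.spatial.transform import Rotation as R
def model(n):
    m=cams.camera_model(n); K=np.array(m["intrinsics"])
    if n=="wrist":
        o=telemetry.get_obs(); T=np.array(m["T_tool_cam"]); Rt=R.from_euler('xyz',o["eef_rot"]).as_matrix()
        return K,Rt@T[:3,:3],np.array(o["ee_pos"])+Rt@T[:3,3]
    a=np.array(m["attitude"]); 
    Rm=a if a.shape==(3,3) else R.from_euler('xyz',a).as_matrix()
    return K,Rm,np.array(m["xyz"])
def ray(M,px):
    K,Rm,c=M; d=np.linalg.inv(K)@[px[0],px[1],1]; d=Rm@(d*[1,-1,-1]); return c,d/np.linalg.norm(d)
def at_z(M,px,z):
    c,d=ray(M,px); return c+d*(z-c[2])/d[2]
def proj(M,p):
    K,Rm,c=M; q=Rm.T@(np.array(p)-c)*[1,-1,-1]; q=K@q; return q[:2]/q[2]
def tri(rs):
    A=0;b=0
    for c,d in rs:
        P=np.eye(3)-np.outer(d,d); A=A+P; b=b+P@c
    return np.linalg.solve(A,b)
E
python3 - <<'E'
from h import *
for n in("top","side"):
    im=cams.camera(n); cv2.imwrite(f"pics/{n}0.png",im)
    m=cams.camera_model(n); print(n,m)
    M=model(n)
    for q in["blue_relay_mid","orange_relay_mid","grey_relay_mid","console","socket_mouth","lever_pivot","wheel_axle","wheel_top","brow_edge"]:
        print(q,[(np.round(d["centre"]),round(d["conf"],2)) for d in nets.mark_of(n,q)[:5]])
print(cams.camera_model("wrist")); print(telemetry.get_obs())
E
```

```text
pics
top {'intrinsics': array([[498.02142077,   0.        , 315.95561041],
       [  0.        , 498.02142077, 199.82255187],
       [  0.        ,   0.        ,   1.        ]]), 'xyz': array([0.33926474, 0.0400466 , 1.36017384]), 'attitude': array([ 0.13498939, -0.02182723, -1.54778498])}
blue_relay_mid [(array([198., 224.]), 0.76), (array([169., 249.]), 0.74), (array([168., 206.]), 0.7), (array([205., 259.]), 0.55), (array([223., 208.]), 0.47)]
orange_relay_mid [(array([200., 177.]), 0.52)]
grey_relay_mid [(array([446., 206.]), 0.57), (array([317., 171.]), 0.43), (array([200., 176.]), 0.24)]
console [(array([340., 178.]), 0.9)]
socket_mouth [(array([369., 174.]), 0.7)]
lever_pivot [(array([384., 173.]), 0.89), (array([317., 175.]), 0.25)]
wheel_axle [(array([315., 175.]), 0.96)]
wheel_top [(array([315., 172.]), 0.6)]
brow_edge [(array([316., 169.]), 0.85)]
side {'intrinsics': array([[512.71864739,   0.        , 322.81733495],
       [  0.        , 512.71864739, 194.23763361],
       [  0.        ,   0.        ,   1.        ]]), 'xyz': array([0.47617135, 0.84478141, 0.99517904]), 'a
[... 1099 characters left out ...]
+00]])}
{'time_s': 1.0, 'qpos': array([ 1.04940407e+00,  2.99920827e-01,  1.52102124e+00,  3.12699744e-05,
        1.32069372e+00, -6.65940279e-02]), 'joint_vel': array([ 4.67150693e-04, -4.48360802e-04, -1.84788512e-03, -1.45415778e-05,
        1.90431991e-04,  1.58572267e-03]), 'tau': array([-4.19941043e-04, -5.31654811e+01, -3.52914298e+01,  7.07672141e-02,
        2.12517078e-02,  1.98275870e-05]), 'ee_pos': array([0.2415885 , 0.49408149, 0.20542516]), 'eef_rot': array([-3.14155163e+00, -3.31001156e-05,  2.68678668e+00]), 'force': array([ 0.8661595 , -0.66394337, -0.78291719]), 'moment': array([ 0.05170901, -0.00127625,  0.03505277]), 'grip_force': 0.0, 'grip_width': 0.09401355139180166}
```

View pics/top0.png

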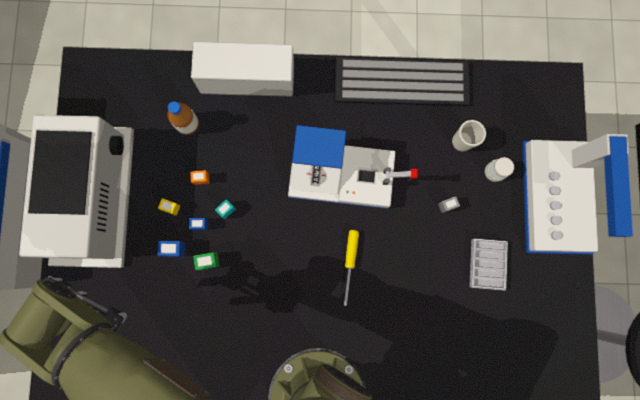

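View pics/side0.png

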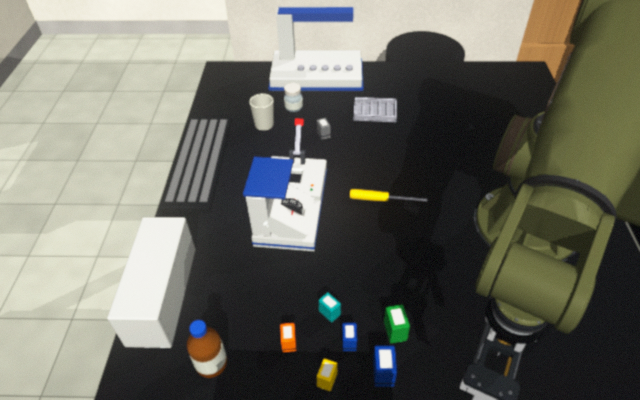

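```bash
python3 - <<'E'
from h import *
T=model("top");S=model("side")
t=dict(socket=(369,174),lever=(384,173),axle=(315,175),top=(315,172),brow=(316,169))
s=dict(socket=(294,174),lever=(299,153),axle=(287,208),top=(298,200),brow=(291,180))
for k in t: print(k,tri([ray(T,t[k]),ray(S,s[k])]).round(4))
for p in [(198,224),(169,249),(168,206),(205,259),(223,208),(200,177)]:
    w=at_z(T,p,.023); print(p,w.round(4),proj(S,w).round())
for p in [(330,303),(381,368),(324,376),(398,323),(348,336),(289,339)]: print(p,at_z(S,p,.023).round(4))
print(at_z(T,(340,178),0),at_z(S,(292,209),0))
E
```

```text
socket [ 0.5924 -0.1257  0.0451]
lever [ 0.5829 -0.1583  0.0917]
axle [0.5901 0.0194 0.0697]
top [0.5762 0.0213 0.1046]
brow [0.5805 0.0192 0.167 ]
(198, 224) [0.448  0.3295 0.023 ] [350. 336.]
(169, 249) [0.3795 0.4025 0.023 ] [386. 371.]
(168, 206) [0.4945 0.4123 0.023 ] [327. 375.]
(205, 259) [0.3554 0.3059 0.023 ] [395. 327.]
(223, 208) [0.4928 0.2649 0.023 ] [329. 308.]
(200, 177) [0.5758 0.3311 0.023 ] [289. 336.]
(330, 303) [0.4913 0.2514 0.023 ]
(381, 368) [0.3884 0.3968 0.023 ]
(324, 376) [0.5004 0.4151 0.023 ]
(398, 323) [0.3475 0.2974 0.023 ]
(348, 336) [0.4528 0.329  0.023 ]
(289, 339) [0.5745 0.3378 0.023 ]
[ 0.58753715 -0.05073023  0.        ] [ 0.5949394 -0.0415664  0.       ]
```

Candidates for the blue relay in the top view: small blue (198,224), large blue (169,249), turquoise (223,208), green (205,259), yellow (168,206). The description fits the small blue at (198,224), world about (0.450, 0.329). I'll check it in one close crop and measure the yaws.

```bash
python3 - <<'E'
from h import *
im=cv2.imread("pics/top0.png"); M=model("top")
cv2.imwrite("pics/crop1.png",cv2.resize(im[150:275,140:250],None,fx=4.5,fy=4.5,interpolation=cv2.INTER_CUBIC))
hsv=cv2.cvtColor(im,cv2.COLOR_BGR2HSV)
b=cv2.inRange(hsv,(105,120,60),(130,255,255)); w=cv2.inRange(hsv,(0,0,150),(180,90,255))
for nm,(x0,y0,x1,y1),m,z in [("blue",(185,213,212,234),b|w,.046),("patch",(185,213,212,234),w,.046),("bigblue",(152,236,186,262),b|w,.05),("brow",(288,122,350,170),b,.18)]:
    mm=np.zeros_like(m); mm[y0:y1,x0:x1]=m[y0:y1,x0:x1]
    pts=cv2.findNonZero(mm)[:,0].astype(float)
    P=np.array([at_z(M,p,z)[:2] for p in pts])
    r=cv2.minAreaRect((P*1000).astype(np.float32)); print(nm,len(P),r)
E
```

```text
blue 215 ((448.781005859375, 324.6579284667969), (31.681838989257812, 47.95909118652344), 1.4142918586730957)
patch 76 ((448.69793701171875, 327.29949951171875), (15.846628189086914, 26.599472045898438), 1.4369275569915771)
bigblue 414 ((381.4803161621094, 390.9367370605469), (41.52159881591797, 70.0029296875), 1.346799373626709)
brow 1942 ((632.0547485351562, 13.934104919433594), (124.74557495117188, 96.42361450195312), 85.12535858154297)
```

View pics/crop1.png

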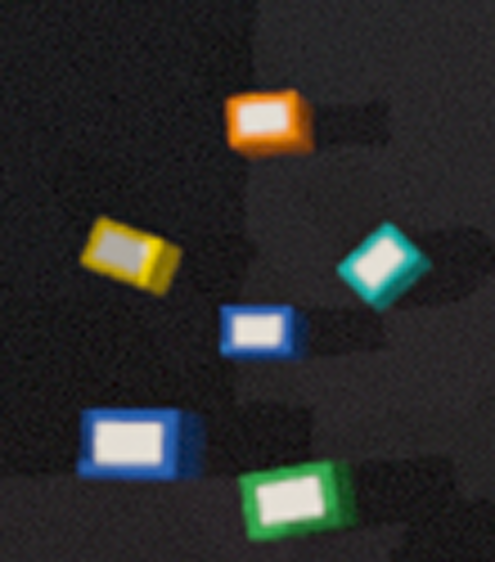

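The crop confirms it: the small blue is at top pixel (198,224), near-aligned with the world axes. The big blue at (169,249) is the larger look-alike. Patch centre is (0.449, 0.327), and console yaw is about -5° from the brow. Moving above the block.

Request:
move_arm --pt "0 0 0 0.182" --pt "0 0 0 0.182" --pt "0 0 0 0.182" --pt "0 0 0 0.182" --pt "0 0 0 0.182" --pt "0 0 0 0.182" --pt "-0.034 0.0407 0 0" --pt "-0.034 0.0407 0 0" --pt "-0.034 0.0407 0 0" --pt "-0.034 0.0407 0 0" --pt "-0.034 0.0407 0 0" --pt "0 0 0 0" --grip 0.75

```text
time_s: 2.5
ee_pos: [0.4511, 0.3269, 0.2052]
eef_rot: [-3.141, 0.0, 1.591]
force: [-0.7, 0.8, 0.2]
grip_width: 0.0704
grip_force: 0.0
```

```bash
cat >> h.py <<'E'
def rect(M,im,lo,hi,z,seed,maxd=40):
    hsv=cv2.cvtColor(im,cv2.COLOR_BGR2HSV); m=cv2.inRange(hsv,lo,hi)
    n,l,s,c=cv2.connectedComponentsWithStats(m); 
    best=min((i for i in range(1,n) if s[i,4]>60),key=lambda i:np.hypot(*(c[i]-seed)))
    P=np.array([at_z(M,p,z)[:2] for p in cv2.findNonZero((l==best).astype(np.uint8))[:,0].astype(float)])
    return cv2.minAreaRect((P*1000).astype(np.float32)),c[best],s[best,4]
E
python3 - <<'E'
from h import *
o=telemetry.get_obs(); M=model("wrist"); im=cams.camera("wrist"); cv2.imwrite("pics/w1.png",im)
print(o["ee_pos"],o["eef_rot"],o["time_s"],o["grip_width"])
s=proj(M,[.449,.328,.046]); print(s)
print(rect(M,im,(0,0,140),(180,70,255),.046,s))
print([(np.round(d["centre"]),round(d["conf"],2)) for d in nets.mark_of("wrist","blue_relay_mid")])
E
```

```text
[0.45110974 0.32692182 0.20518411] [-3.14149776e+00  3.77441137e-04  1.59090556e+00] 2.5 0.07044539982626534
[319.40882442 187.40513788]
(((449.6348571777344, 328.3467102050781), (18.037485122680664, 27.2965030670166), 1.1372895240783691), array([319.96420048, 186.9451074 ]), np.int32(419))
[(array([236., 210.]), 0.71), (array([263., 124.]), 0.67), (array([322., 184.]), 0.61), (array([362., 109.]), 0.61), (array([350., 242.]), 0.57)]
```

View pics/w1.png

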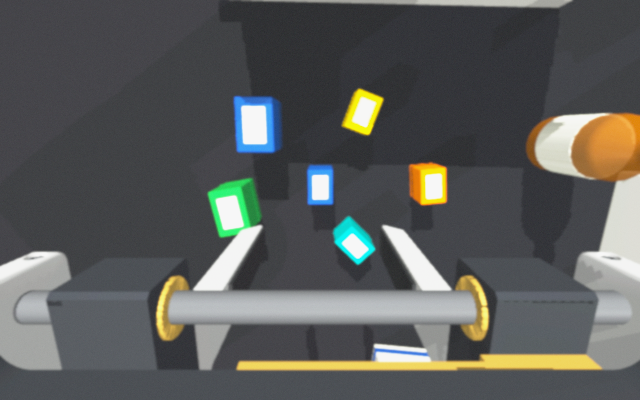

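Request:
move_arm --pt "0.0014 -0.0015 0.055 0" --pt "0 0 0.055 0" --pt "0 0 0.045 0" --pt "0 0 0.02 0" --pt "0 0 0.01 0" --pt "0 0 0 0" --pt "0 0 0 0"

```text
time_s: 3.48
ee_pos: [0.4479, 0.331, 0.0215]
eef_rot: [3.14, -0.001, 1.595]
force: [0.4, 0.0, 1.1]
grip_width: 0.0701
grip_force: 0.0
```

Request:
move_arm --pt "0 0 0 0" --pt "0 0 0 0" --pt "0 0 0 0" --pt "0 0 0 0" --pt "0 0 0 0" --grip 0 --force 30

```text
time_s: 4.1
ee_pos: [0.4477, 0.3304, 0.0205]
eef_rot: [3.142, -0.0, 1.595]
force: [0.1, 0.2, 0.2]
grip_width: 0.0278
grip_force: 30.0
```

Request:
move_arm --pt "0 0 -0.05 0" --pt "0 0 -0.06 0" --pt "0 0 -0.06 0" --pt "0 0 -0.06 0.11" --pt "-0.0496 0.0185 0 0" --pt "-0.0496 0.0185 0 0" --pt "-0.0496 0.0185 0 0" --pt "-0.0496 0.0185 0 0" --pt "-0.0496 0.0185 0 0" --pt "-0.0496 0.0185 0 0" --pt "-0.0496 0.0185 0 0" --pt "-0.0496 0.0185 0 0" --pt "-0.0496 0.0185 0 0" --pt "-0.0496 0.0185 0 0" --pt "0 0 0 0" --pt "0 0 0 0"

```text
time_s: 6.1
ee_pos: [0.5891, -0.1793, 0.2501]
eef_rot: [-3.141, -0.0, 1.485]
force: [-0.3, -0.5, -1.0]
grip_width: 0.0279
grip_force: 30.0
```

```bash
python3 - <<'E'
from h import *
o=telemetry.get_obs(); M=model("wrist"); im=cams.camera("wrist"); cv2.imwrite("pics/w2.png",im)
print(o["ee_pos"],o["eef_rot"],o["time_s"],o["grip_width"])
print(proj(M,[.592,-.126,.05]))
for q,z in [("socket_mouth",.05),("lever_pivot",.086),("wheel_top",.0926),("wheel_axle",.068),("brow_edge",.1676),("blue_relay_mid",.25)]:
    print(q,[(np.round(d["centre"]),round(d["conf"],2),at_z(M,d["centre"],z).round(4)) for d in nets.mark_of("wrist",q)[:3]])
E
```

```text
[ 0.58913508 -0.17929982  0.25013627] [-3.14097444e+00 -3.64846495e-04  1.48464026e+00] 6.1 0.027895044379306573
[319.86378506 138.65316033]
socket_mouth [(array([315., 134.]), 0.88, array([ 0.5862, -0.1196,  0.05  ]))]
lever_pivot [(array([318., 178.]), 0.64, array([ 0.5863, -0.168 ,  0.086 ]))]
wheel_top []
wheel_axle []
brow_edge []
blue_relay_mid []
```

View pics/w2.png

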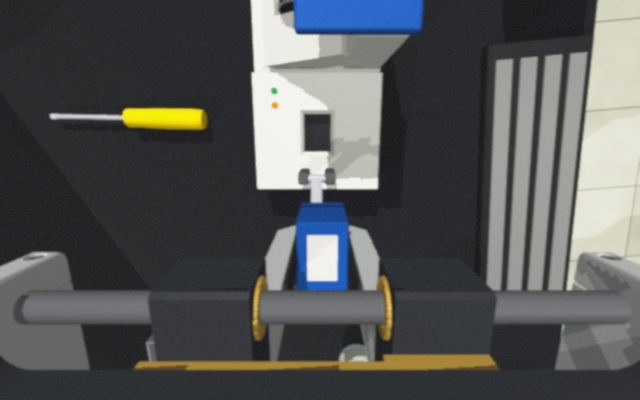

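```bash
python3 - <<'E'
from h import *
M=model("wrist"); im=cv2.imread("pics/w2.png"); o=telemetry.get_obs()
t=np.array(o["ee_pos"]); Rt=R.from_euler('xyz',o["eef_rot"]).as_matrix()
g=cv2.cvtColor(im,cv2.COLOR_BGR2GRAY)
for th in(90,120,150,170):
    m=(g<th).astype(np.uint8); m[:105]=0;m[163:]=0;m[:,:295]=0;m[:,340:]=0
    n,l,s,c=cv2.connectedComponentsWithStats(m); i=1+np.argmax(s[1:,4])
    P=np.array([at_z(M,p,.05)[:2] for p in cv2.findNonZero((l==i).astype(np.uint8))[:,0].astype(float)])
    print(th,s[i],cv2.minAreaRect((P*1000).astype(np.float32)))
# white deck edges: left (front) and right (back) columns by row
for nm,px in dict(FR=(257,187),BR=(379,187),FL=(253,72),BL=(381,70)).items(): print(nm,at_z(M,px,.05).round(4))
for x in (260,375):
  L=[]
  for r in range(85,175,6):
    row=g[r,x-20:x+20].astype(float); d=np.abs(np.diff(row)); L.append(at_z(M,(x-20+d.argmax()+.5,r),.05)[:2])
  L=np.array(L);p=np.polyfit(L[:,1],L[:,0],1);print("edge dx/dy",p[0],"x at y=-.12",np.polyval(p,-.12))
r=rect(M,im,(0,0,170),(180,60,255),t[2]+.0255,(322,258)); print(r); c=np.append(np.array(r[0][0])/1000,t[2]); print("patch in tool",Rt.T@(c-t))
E
```

```text
90 [305 115  25  36 885] ((589.4343872070312, -118.63912963867188), (41.14387512207031, 29.26738739013672), 85.10713195800781)
120 [304 114  28  38 986] ((590.1333618164062, -118.7317886352539), (43.70221710205078, 32.45450210571289), 85.50373840332031)
150 [ 304  113   30   42 1104] ((591.1618041992188, -120.06845092773438), (48.27220153808594, 35.424583435058594), 85.10740661621094)
170 [ 303  111   37   50 1334] ((593.7565307617188, -122.93820190429688), (57.88287353515625, 43.88835144042969), 85.85262298583984)
FR [ 0.5086 -0.1784  0.05  ]
BR [ 0.6611 -0.1915  0.05  ]
FL [ 0.5221 -0.0443  0.05  ]
BL [ 0.6692 -0.0547  0.05  ]
edge dx/dy 0.08493559497074767 x at y=-.12 0.5129925852616043
edge dx/dy 0.08303212506834934 x at y=-.12 0.6651422023785675
(((589.9750366210938, -180.8239288330078), (26.037256240844727, 16.39735984802246), 85.0858383178711), array([321.91513437, 257.41937765]), np.int32(1414))
patch in tool [-1.67358848e-03  7.74866690e-04  3.67196413e-07]
```

Request:
move_arm --pt "0.03 -0.003 0 0" --pt "0.0316 -0.0026 0 0" --pt "0 0 0.05 0" --pt "0 0 0.05 0" --pt "0 0 0.05 0" --pt "0 0 0.017 0" --pt "0 0 0 0" --pt "0 0 0 0"

```text
time_s: 7.45
ee_pos: [0.5901, -0.118, 0.0857]
eef_rot: [3.138, 0.001, 1.485]
force: [0.4, 0.9, -0.9]
grip_width: 0.028
grip_force: 30.0
```

```bash
python3 - <<'E'
from h import *
S=model("side");T=model("top")
a=cams.camera("side");b=cams.camera("top");w=cams.camera("wrist")
c1=cv2.resize(a[120:220,240:360],(480,400),interpolation=cv2.INTER_CUBIC)
c2=cv2.resize(w[100:300,230:410],(300,400))
cv2.imwrite("pics/c3.png",np.hstack([c1,c2]))
E
```

```text
(no output)
```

View pics/c3.png

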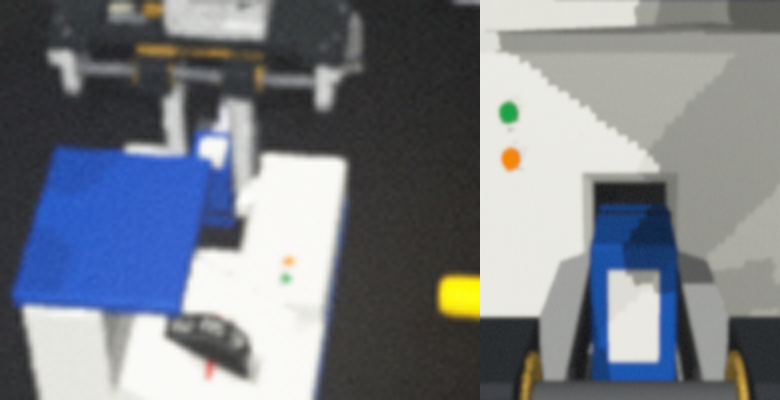

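The block is centred between the pocket sides; the pocket's far edge shows at wrist pixel (~320,187). Comparing this with the prediction.

```bash
python3 - <<'E'
from h import *
M=model("wrist");o=telemetry.get_obs(); print(o["ee_pos"])
t=np.array(o["ee_pos"]); Rt=R.from_euler('xyz',o["eef_rot"]).as_matrix()
for px in[(320,187),(320,191),(293,188),(347,188)]: print(px,at_z(M,px,.05).round(4))
print("block +y lower corners z",proj(M,t+Rt@[-.0017+.02,.014,.0205]),proj(M,t+Rt@[-.0017+.02,-.014,.0205]))
print("top +y edge",proj(M,t+Rt@[-.0017+.02,0,-.0255]))
E
```

```text
[ 0.58964756 -0.11798809  0.08499085]
(320, 187) [ 0.5913 -0.0925  0.05  ]
(320, 191) [ 0.5911 -0.0954  0.05  ]
(293, 188) [ 0.5722 -0.0916  0.05  ]
(347, 188) [ 0.6103 -0.0949  0.05  ]
block +y lower corners z [341.7247544  201.71728113] [299.79656818 201.72990993]
top +y edge [320.48627021 222.39890069]
```

Request:
move_arm --pt "0 0.0005 0.008 0" --pt "0 0 0.006 0" --pt "0 0 0.006 0" --pt "0 0 0.005 0" --pt "0 0 0.005 0" --pt "0 0 0 0" --pt "0 0 0 0"

```text
time_s: 8.48
ee_pos: [0.5896, -0.1179, 0.0542]
eef_rot: [3.141, 0.0, 1.485]
force: [-3.7, 0.8, 8.2]
grip_width: 0.0276
grip_force: 30.0
```

Request:
move_arm --pt "0 0 0 0" --pt "0 0 0 0" --pt "0 0 0 0" --pt "0 0 -0.03 0" --pt "0 0 -0.06 0" --pt "0 0 -0.06 0" --pt "-0.03 0 -0.04 0" --pt "-0.03 0 0 0" --pt "0 0 0 0" --pt "0 0 0 0" --grip 0.6

```text
time_s: 9.72
ee_pos: [0.5843, -0.1771, 0.2429]
eef_rot: [-3.141, -0.0, 1.485]
force: [0.4, 0.2, 0.1]
grip_width: 0.0566
grip_force: 0.0
```

```bash
python3 - <<'E'
from h import *
o=telemetry.get_obs(); M=model("wrist"); w=cams.camera("wrist")
print(o["ee_pos"],o["eef_rot"])
for p in[(.5905,-.1195,.08),(.5905,-.1195,.0926)]: print(proj(M,p))
s=proj(M,(.5905,-.1195,.08)); print(rect(M,w,(0,0,150),(180,60,255),.08,s))
x0,y0=int(s[0])-110,int(s[1])-80
cv2.imwrite("pics/c4.png",cv2.resize(w[max(y0,0):y0+190,x0:x0+220],None,fx=3,fy=3,interpolation=cv2.INTER_CUBIC)); print(x0,y0)
for q,z in [("socket_mouth",.05),("lever_pivot",.086)]:
    print(q,[(np.round(d["centre"]),round(d["conf"],2),at_z(M,d["centre"],z).round(4)) for d in nets.mark_of("wrist",q)[:3]])
E
```

```text
[ 0.58429568 -0.1771135   0.2429243 ] [-3.14074388e+00 -3.90010837e-04  1.48481528e+00]
[322.39417933 135.5702693 ]
[322.40840832 135.88000937]
(((590.0697021484375, -119.51154327392578), (26.587366104125977, 15.35183334350586), 85.06243133544922), array([321.96296296, 135.36772487]), np.int32(378))
212 55
socket_mouth [(array([318., 136.]), 0.9, array([ 0.5849, -0.1203,  0.05  ]))]
lever_pivot [(array([323., 178.]), 0.94, array([ 0.5871, -0.1653,  0.086 ]))]
```

View pics/c4.png

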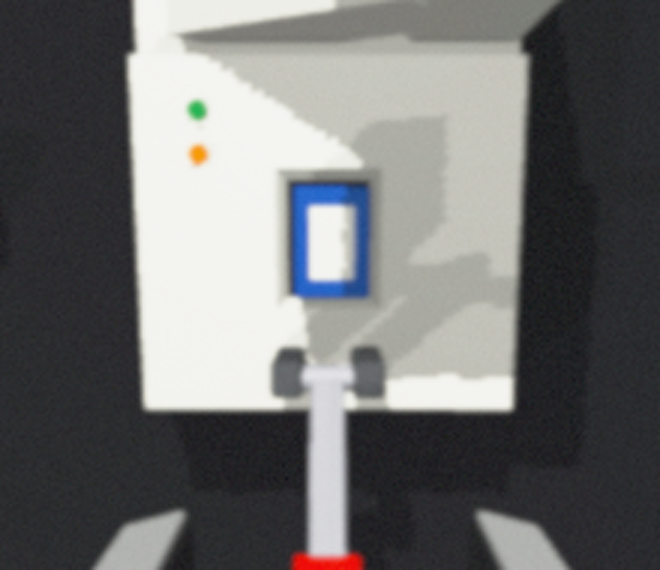

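The blue relay sits squarely in the pocket (crop ~330,240) and the lever leans out toward the bottom. Next I swing the lever with the closed fingers.

Request:
move_arm --pt "-0.045 0 0 0" --pt "-0.05 0 0 0" --pt "0 0 0.05 0" --pt "0 0 0.05 0" --pt "0 0 0.017 0" --pt "0 0 0 0" --pt "0.02 0 0 0" --pt "0.015 0 0 0" --pt "0.015 0 0 0" --pt "0.015 0 0 0" --pt "0.015 0 0 0" --pt "0 0 0 0" --grip 0

```text
time_s: 11.38
ee_pos: [0.5832, -0.1912, 0.1263]
eef_rot: [-3.141, -0.0, 1.486]
force: [-0.5, 1.0, -0.0]
grip_width: 0.0003
grip_force: 0.0
```

Request:
move_arm --pt "0.014 0 0 0" --pt "0.014 0 0 0" --pt "0.014 0 0 0" --pt "0.014 0 0 0" --pt "0.014 0 0 0" --pt "0.01 0 0 0" --pt "0 0 0 0" --pt "-0.004 0 -0.025 0" --pt "0.012 0 0 0" --pt "0 0 0 0"

```text
time_s: 12.62
ee_pos: [0.5904, -0.1041, 0.1506]
eef_rot: [-3.141, -0.0, 1.485]
force: [-0.5, 0.3, 0.6]
grip_width: 0.0003
grip_force: 0.0
```

```bash
python3 - <<'E'
from h import *
print(telemetry.get_obs()["ee_pos"],telemetry.get_obs()["force"])
a=cams.camera("side");w=cams.camera("wrist")
cv2.imwrite("pics/c5.png",np.hstack([cv2.resize(a[110:230,240:360],(400,400),interpolation=cv2.INTER_CUBIC),cv2.resize(w[100:300,220:420],(400,400))]))
E
```

```text
[ 0.59042168 -0.10405103  0.15063318] [-0.54710026  0.26610786  0.55346253]
```

View pics/c5.png

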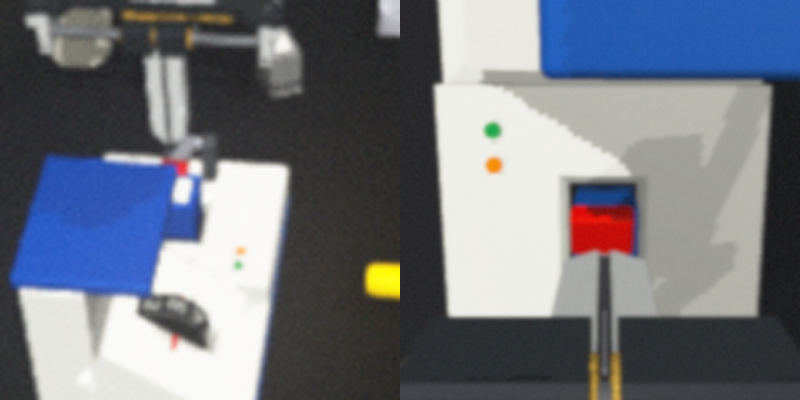

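The lever has swung over and its red pad is below the fingertip (wrist crop ~605,230). Pressing it down.

Request:
move_arm --pt "0.003 0 0.015 0" --pt "0 0 0.015 0" --pt "0 0 0.015 0" --pt "0 0 0.008 0" --pt "0 0 0.005 0" --pt "0 0 0.003 0" --pt "0 0 0 0" --pt "0 0 0 0"

```text
time_s: 13.72
ee_pos: [0.591, -0.102, 0.0907]
eef_rot: [3.141, 0.0, 1.485]
force: [0.0, -0.1, -0.0]
grip_width: 0.0004
grip_force: 0.0
```

Request:
move_arm --pt "0 0 0.0015 0" --pt "0 0 0.0015 0" --pt "0 0 0.0015 0" --pt "0 0 0 0"

```text
time_s: 14.22
ee_pos: [0.5915, -0.102, 0.0893]
eef_rot: [3.139, 0.0, 1.485]
force: [-12.6, 2.4, 30.3]
grip_width: 0.0006
grip_force: 14.9
```

Request:
move_arm --pt "0 0 -0.01 0" --pt "0 0 -0.04 0" --pt "0 0 -0.06 0" --pt "0 0 -0.05 0" --pt "0.037 -0.0485 0 0" --pt "0.037 -0.0485 0 0" --pt "0 0 0 0" --pt "0 0 0 0"

```text
time_s: 15.22
ee_pos: [0.5011, -0.0201, 0.2464]
eef_rot: [3.141, 0.0, 1.485]
force: [0.6, 0.0, -0.5]
grip_width: 0.0003
grip_force: 0.0
```

```bash
python3 - <<'E'
from h import *
o=telemetry.get_obs(); M=model("wrist"); w=cams.camera("wrist"); cv2.imwrite("pics/w6raw.png",w)
print(o["ee_pos"],o["eef_rot"],o["time_s"])
s=proj(M,(.578,.02,.0926)); print(s)
for q,z in [("wheel_top",.0926),("wheel_axle",.068),("brow_edge",.1676),("socket_mouth",.05),("lever_pivot",.086)]:
    print(q,[(np.round(d["centre"],1),round(d["conf"],2),at_z(M,d["centre"],z).round(4)) for d in nets.mark_of("wrist",q)[:3]])
x0,y0=max(0,min(int(s[0])-80,480)),max(0,int(s[1])-70); print(x0,y0)
cv2.imwrite("pics/w6.png",cv2.resize(w[y0:y0+140,x0:x0+160],None,fx=4,fy=4,interpolation=cv2.INTER_CUBIC))
E
```

```text
[ 0.50110266 -0.02008911  0.24638586] [3.14053649e+00 1.52024250e-04 1.48501915e+00] 15.225
[389.541512  146.6169986]
wheel_top [(array([385.1, 147.2]), 0.75, array([0.5733, 0.0198, 0.0926]))]
wheel_axle [(array([394.4, 142.4]), 0.82, array([0.5889, 0.0223, 0.068 ]))]
brow_edge [(array([416.5, 154.7]), 0.92, array([0.5842, 0.0173, 0.1676]))]
socket_mouth [(array([395.4, 248.4]), 0.9, array([ 0.5901, -0.1149,  0.05  ]))]
lever_pivot []
309 76
```

View pics/w6.png

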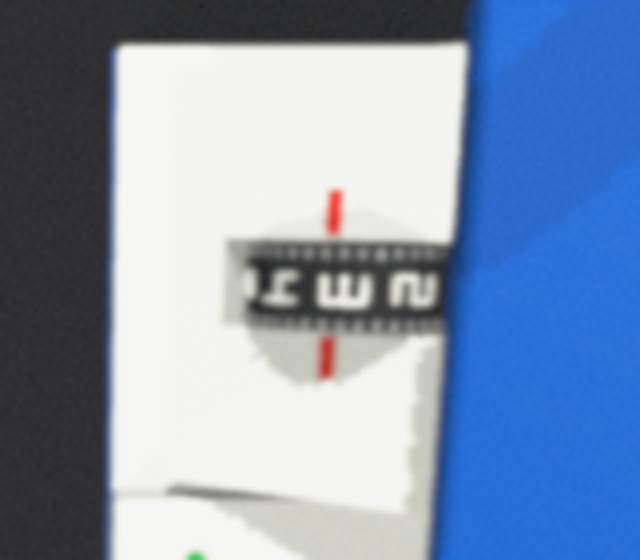

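The wheel reads 4, 3, 2 from front to back, with the 3 near the red marks (crop ~342,290 against marks at ~330). The moves cannot tilt the tool, but the body starts 97 mm above the TCP and clears the brow top by a few mm if TCP z ≥ 0.087. So I'll turn the tool 90° and use the finger's rear edge in short strokes.

Request:
move_arm --pt "0.048 0.025 0 0" --pt "0 0 0 -0.1746" --pt "0 0 0 -0.1746" --pt "0 0 0 -0.1746" --pt "0 0 0 -0.1746" --pt "0 0 0 -0.1746" --pt "0 0 0 -0.1746" --pt "0 0 0 -0.1746" --pt "0 0 0 -0.1746" --pt "0 0 0.04 -0.1746" --pt "0 0 0 0" --pt "0 0 0 0"

```text
time_s: 17.02
ee_pos: [0.5301, 0.0257, 0.2071]
eef_rot: [3.142, 0.001, 3.052]
force: [-0.4, -0.5, 0.7]
grip_width: 0.0002
grip_force: 0.0
```

```bash
cat >> h.py <<'E'
def wheel(M,w,yaw=-.0855,guess=(.573,.020)):
    """red marks -> axle (marks on the panel, 14 mm along the normal from the axle)"""
    hsv=cv2.cvtColor(w,cv2.COLOR_BGR2HSV); m=cv2.inRange(hsv,(0,140,90),(8,255,255))|cv2.inRange(hsv,(172,140,90),(180,255,255))
    n,l,s,c=cv2.connectedComponentsWithStats(m); out=[]
    for i in range(1,n):
        if s[i,4]>=4: out.append((c[i].round(1),s[i,4],at_z(M,c[i],.0795).round(4)))
    return out
def rim_angle(M,px,axle,yaw=-.0855,r=.03):
    """angle of rim point at px from the panel normal, rad, + = towards the back"""
    c,d=ray(M,px); A=R.from_euler('z',yaw).as_matrix().T; c=A@(c-axle); d=A@d
    a=d[0]**2+d[2]**2; b=c[0]*d[0]+c[2]*d[2]; k=c[0]**2+c[2]**2-r*r
    t=(-b-np.sqrt(b*b-a*k))/a; p=c+t*d
    return np.arctan2(p[0],p[2])+np.radians(35),p.round(4)
E
python3 - <<'E'
from h import *
o=telemetry.get_obs(); M=model("wrist"); w=cams.camera("wrist"); cv2.imwrite("pics/w7raw.png",w)
print(o["ee_pos"],o["eef_rot"],o["time_s"])
for a in wheel(M,w): print(a)
s=proj(M,(.573,.02,.0926)); print(s)
for q,z in [("wheel_top",.0926),("wheel_axle",.068),("brow_edge",.1676)]:
    print(q,[(np.round(d["centre"],1),round(d["conf"],2),at_z(M,d["centre"],z).round(4)) for d in nets.mark_of("wrist",q)[:3]])
x0,y0=int(s[0])-80,max(0,int(s[1])-60); print(x0,y0)
cv2.imwrite("pics/w7.png",cv2.resize(w[y0:y0+120,x0:x0+160],None,fx=4,fy=4,interpolation=cv2.INTER_CUBIC))
E
```

```text
[0.53013965 0.02568578 0.20713793] [3.14154653e+00 9.33604455e-04 3.05205584e+00] 17.025
(array([221.4, 262. ]), np.int32(333), array([ 0.5944, -0.0896,  0.0795]))
[320.99498834 239.04326484]
wheel_top [(array([319.9, 241.8]), 0.82, array([0.5759, 0.0186, 0.0926]))]
wheel_axle [(array([576. , 197.9]), 0.57, array([0.5603, 0.2925, 0.068 ]))]
brow_edge []
240 179
```

View pics/w7.png

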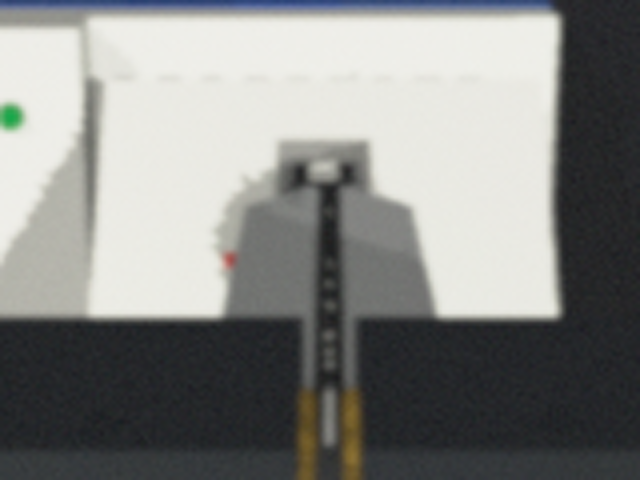

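The closed fingers hide the wheel here (fingertip at crop ~325,170). All ten viewings are used, so I continue with numbers only: step aside in y and measure the marks and the rim.

Request:
move_arm --pt "0 0.055 0 0" --pt "0 0 0 0" --pt "0 0 0 0"

```text
time_s: 17.6
ee_pos: [0.5344, 0.0805, 0.2063]
eef_rot: [-3.142, 0.0, 3.056]
force: [-1.3, 0.0, -0.1]
grip_width: 0.0005
grip_force: 0.0
```

```bash
cat >> h.py <<'E'
def strip(M,w,axle,yaw=-.0855,r=.03,half=.007):
    """unwrap the rim: rows across the width, columns = angle from the normal, -60..30 deg, 0.5 deg"""
    A=R.from_euler('z',yaw).as_matrix(); th=np.radians(np.arange(-60,30,.5)); ys=np.linspace(-half,half,21)
    uv=np.zeros((21,len(th),2),np.float32)
    for j,t in enumerate(th):
        a=t-np.radians(35)
        for i,y in enumerate(ys): uv[i,j]=proj(M,axle+A@[r*np.sin(a),y,r*np.cos(a)])
    return cv2.remap(cv2.cvtColor(w,cv2.COLOR_BGR2GRAY),uv[...,0],uv[...,1],cv2.INTER_CUBIC)
E
python3 - <<'E'
from h import *
K=np.array(cams.camera_model("wrist")["intrinsics"]); T=np.array(cams.camera_model("wrist")["T_tool_cam"])
Rt=R.from_euler('xyz',[3.14054,.00015,1.48502]).as_matrix(); t=np.array([.5011,-.0201,.24639])
M6=(K,Rt@T[:3,:3],t+Rt@T[:3,3]); w6=cv2.imread("pics/w6raw.png")
print("w6");[print(a) for a in wheel(M6,w6)]
o=telemetry.get_obs(); M=model("wrist"); w=cams.camera("wrist"); cv2.imwrite("pics/w8raw.png",w)
print(o["ee_pos"],o["eef_rot"]);[print(a) for a in wheel(M,w)]
for q,z in [("wheel_top",.0926),("wheel_axle",.068),("brow_edge",.1676)]:
    print(q,[(np.round(d["centre"],1),round(d["conf"],2),at_z(M,d["centre"],z).round(4)) for d in nets.mark_of("wrist",q)[:2]])
E
```

```text
w6
(array([392.2, 128.5]), np.int32(22), array([0.5825, 0.0386, 0.0795]))
(array([390.3, 165.1]), np.int32(19), array([ 0.5791, -0.0012,  0.0795]))
(array([403. , 237.8]), np.int32(265), array([ 0.5913, -0.0891,  0.0795]))
[0.53437788 0.08048009 0.20628888] [-3.14151548e+00  4.36740942e-04  3.05618869e+00]
(array([249.2, 244. ]), np.int32(28), array([ 0.5808, -0.0017,  0.0795]))
(array([286. , 244.2]), np.int32(26), array([0.5843, 0.0371, 0.0795]))
(array([168.4, 262.4]), np.int32(342), array([ 0.5942, -0.091 ,  0.0795]))
wheel_top [(array([265.9, 245.8]), 0.73, array([0.5794, 0.0187, 0.0926]))]
wheel_axle [(array([270. , 245.1]), 0.88, array([0.5883, 0.0177, 0.068 ]))]
brow_edge []
```

```bash
cat >> h.py <<'E'
def M6():
    m=cams.camera_model("wrist"); T=np.array(m["T_tool_cam"]); Rt=R.from_euler('xyz',[3.14054,.00015,1.48502]).as_matrix()
    return np.array(m["intrinsics"]),Rt@T[:3,:3],np.array([.5011,-.0201,.24639])+Rt@T[:3,3]
def axle_of(M,w):
    ms=[a[2] for a in wheel(M,w) if a[1]<120 and abs(a[2][0]-.582)<.02 and abs(a[2][1]-.018)<.04]
    assert len(ms)==2,ms
    a=(ms[0]+ms[1])/2+[.008,-.0007,0]; a[2]=.068; return a
E
python3 - <<'E'
from h import *
S=[]
for M,f in((M6(),"pics/w6raw.png"),(model("wrist"),"pics/w8raw.png")):
    w=cv2.imread(f); a=axle_of(M,w); s=strip(M,w,a); S.append(s); print(a)
    b=s[3:18].astype(float).mean(0); print("profile per 3deg from -60:",b.reshape(-1,6).mean(1).astype(int))
a,b=[x[2:19].astype(np.float32) for x in S]
for sh in range(-30,31,3):
    lo,hi=max(0,-sh)+16,min(180,180-sh)-36
    A=a[:,lo:hi];B=b[:,lo+sh:hi+sh]; print(sh*.5,round(float(np.corrcoef(A.ravel(),B.ravel())[0,1]),2),end="; ")
E
```

```text
[0.58885 0.018   0.068  ]
profile per 3deg from -60: [189 190 189 189 187 177 161 132  99  74  69  85 116 155 175 163 138 114
  80  55  53  89 167 180 139 168 197 156 150 188]
[0.5904  0.01645 0.068  ]
profile per 3deg from -60: [146 140 131 123 118 115 106  82  53  44  57  71  89 130 156 141 124 106
  69  48  47  62 130 159 120 145 178 135 129 168]
-15.0 -0.39; -13.5 -0.37; -12.0 -0.28; -10.5 -0.15; -9.0 0.01; -7.5 0.19; -6.0 0.37; -4.5 0.56; -3.0 0.72; -1.5 0.83; 0.0 0.87; 1.5 0.82; 3.0 0.68; 4.5 0.48; 6.0 0.26; 7.5 0.05; 9.0 -0.12; 10.5 -0.26; 12.0 -0.37; 13.5 -0.42; 15.0 -0.42;
```

```bash
python3 - <<'E'
from h import *
M=model("wrist"); m6=M6(); S=model("side");T=model("top")
A=[ray(m6,(392.2,128.5)),ray(M,(286,244.2))]; B=[ray(m6,(390.3,165.1)),ray(M,(249.2,244))]
print("tri +y",tri(A),"-y",tri(B))
for n,Mx in(("side",S),("top",T)):
    im=cams.camera(n); hsv=cv2.cvtColor(im,cv2.COLOR_BGR2HSV); m=cv2.inRange(hsv,(0,90,70),(12,255,255))|cv2.inRange(hsv,(168,90,70),(180,255,255))
    k,l,s,c=cv2.connectedComponentsWithStats(m)
    q=proj(Mx,(.582,.018,.08)); print(n,q.round(1),[(c[i].round(1),s[i,4]) for i in range(1,k) if np.hypot(*(c[i]-q))<40])
    for z in(.0795,.0926):
        # wrist-based mark positions under each height
        for px in((392.2,128.5),(390.3,165.1)): print(z,proj(Mx,at_z(m6,px,z)).round(1), end=" ")
        for px in((286,244.2),(249.2,244)): print(z,proj(Mx,at_z(M,px,z)).round(1),end=" ")
    print()
# brow edge line in w6: first blue column per row
w=cv2.imread("pics/w6raw.png"); h=cv2.cvtColor(w,cv2.COLOR_BGR2HSV); b=cv2.inRange(h,(100,150,120),(125,255,255))
for r in range(90,215,20):
    c=np.nonzero(b[r,380:470])[0]
    if len(c): p=at_z(m6,(380+c[0],r),.1676); print(r,380+c[0],p.round(4))
E
```

```text
tri +y [0.57960907 0.03870837 0.09209699] -y [ 5.77549869e-01 -4.42549268e-05  8.75471825e-02]
side [293.7 205.4] [(array([292.2, 211.2]), np.int32(5))]
0.0795 [292.9 211.9] 0.0795 [295.4 199.7] 0.0795 [292.3 211.3] 0.0795 [294.8 199.4] 0.0926 [293.8 208.4] 0.0926 [296.2 196.5] 0.0926 [294.  208.3] 0.0926 [296.4 196.8] 
top [315.8 173.9] []
0.0795 [307.9 173.6] 0.0795 [323.2 175.3] 0.0795 [308.8 173. ] 0.0795 [323.5 174.7] 0.0926 [307.8 173.7] 0.0926 [322.6 175.4] 0.0926 [308.  173.9] 0.0926 [322.3 175.6] 
90 427 [0.5916 0.068  0.1676]
110 426 [0.5907 0.0528 0.1676]
130 424 [0.5889 0.0372 0.1676]
150 422 [0.5871 0.0211 0.1676]
170 421 [0.5861 0.0045 0.1676]
190 419 [ 0.5842 -0.0126  0.1676]
210 418 [ 0.5831 -0.0302  0.1676]
```

The measured data puts the axle near (0.5905, 0.0175) ±2 mm. I back off so the camera looks along the panel normal, where there is no parallax between rim and marks.

Request:
move_arm --pt "0.048 0 0 0" --pt "0.048 0 0 0" --pt "0 0 0 0" --pt "0 0 0 0"

```text
time_s: 18.4
ee_pos: [0.4394, 0.0886, 0.2064]
eef_rot: [3.141, 0.001, 3.056]
force: [0.4, -0.4, -0.2]
grip_width: 0.0005
grip_force: 0.0
```

```bash
cat >> h.py <<'E'
def read_wheel(tag):
    M=model("wrist"); w=cams.camera("wrist"); cv2.imwrite(f"pics/{tag}.png",w)
    for a in wheel(M,w): print(a)
    a=axle_of(M,w); s=strip(M,w,a); np.save(f"pics/{tag}.npy",s); b=s[3:18].astype(float).mean(0)
    print("axle",a,"prof/3deg from -60:",b.reshape(-1,6).mean(1).astype(int)); return M,w,a,s
E
python3 - <<'E'
from h import *
print(telemetry.get_obs()["ee_pos"])
M,w,a,s=read_wheel("v0")
print(proj(M,a+[-.0172,.0015,.0246]))
# coarse digit bitmap, 2 deg per column
q=cv2.resize(s,(60,10),interpolation=cv2.INTER_AREA); t=(q[:,10:].max()*.5)
for r in q: print(''.join('#' if v>125 else '.' for v in r))
E
```

```text
[0.43935166 0.08863551 0.2063843 ]
(array([178.7, 340.8]), np.int32(301), array([ 0.5963, -0.0909,  0.0795]))Traceback (most recent call last):
  File "<stdin>", line 3, in <module>
  File "h.py", line 60, in read_wheel
    a=axle_of(M,w); s=strip(M,w,a); np.save(f"pics/{tag}.npy",s); b=s[3:18].astype(float).mean(0)
  File "h.py", line 55, in axle_of
    assert len(ms)==2,ms
           ^^^^^^^^^^
AssertionError: []
```

Request:
move_arm --pt "0 0 0 0.1746" --pt "0 0 0 0.1746" --pt "0 0 0 0.1746" --pt "0 0 0 0.1746" --pt "0 0 0 0.1746" --pt "0 0 0 0.1746" --pt "0 0 0 0.1746" --pt "0 0 0 0.1746" --pt "0 0 0 0.1746" --pt "-0.056 -0.0175 0 0" --pt "-0.056 -0.018 0 0" --pt "0 0 0 0" --pt "0 0 0 0"

```text
time_s: 20.08
ee_pos: [0.3944, -0.0198, 0.206]
eef_rot: [3.142, -0.0, 1.484]
force: [0.1, -0.6, -1.2]
grip_width: 0.0003
grip_force: 0.0
```

```bash
python3 - <<'E'
from h import *
print(telemetry.get_obs()["ee_pos"],telemetry.get_obs()["eef_rot"])
M,w,a,s=read_wheel("v1")
print(proj(M,a+[-.0172,.0015,.0246]))
q=cv2.resize(s,(60,10),interpolation=cv2.INTER_AREA)
for r in q: print(''.join('#' if v>110 else '.' for v in r))
E
```

```text
[ 0.39438291 -0.01983934  0.20599541] [ 3.14150922e+00 -1.31714217e-04  1.48372490e+00]
(array([513.1, 119. ]), np.int32(38), array([0.5846, 0.0382, 0.0795]))
(array([507.3, 160.6]), np.int32(32), array([ 0.5811, -0.0015,  0.0795]))
(array([517., 243.]), np.int32(374), array([ 0.5959, -0.0898,  0.0795]))
axle [0.59085 0.01765 0.068  ] prof/3deg from -60: [132 132 129 119 119 131 115  69  37  39  56  70  84 130 159 133 115  99
  58  44  44  60 141 162 111 136 175 132 126 177]
[508.6505815  140.69450399]
............................................................
............................................................
#######...##.........###############.........###############
##############........#############.........################
##############............#####.............####..#####..###
##############............#####.............####...####..###
##############............#########.........####...####..###
#......######..............#########.........###....##....##
............................................................
............................................................
```

The near-normal view shows the 4 at -17° and the 3 at about +18° from the index, so the wheel is at about 127° (2.2 rad, within its start range). It needs about +89°. I go back to the stroke orientation in front of the wheel.

Request:
move_arm --pt "0 0 0 -0.1746" --pt "0 0 0 -0.1746" --pt "0 0 0 -0.1746" --pt "0 0 0 -0.1746" --pt "0 0 0 -0.1746" --pt "0 0 0 -0.1746" --pt "0 0 0 -0.1746" --pt "0 0 0 -0.1746" --pt "0 0 0 -0.1746" --pt "-0.0474 0.018 0 0" --pt "-0.0474 0.018 0 0" --pt "-0.0474 0.018 0.03 0" --pt "0 0 0.035 0" --pt "0 0 0.021 0" --pt "0 0 0 0" --pt "0 0 0 0"

```text
time_s: 22.12
ee_pos: [0.5406, 0.0226, 0.1208]
eef_rot: [3.142, 0.001, 3.057]
force: [0.2, -0.0, 1.0]
grip_width: 0.0005
grip_force: 0.0
```

```bash
cat >> h.py <<'E'
AX=np.array([.5905,.0177,.068]); EX=np.array([.9963,-.0854]); EY=np.array([.0854,.9963])
def rel():
    o=telemetry.get_obs(); d=np.array(o["ee_pos"])-AX
    return np.round([EX@d[:2]*1e3,EY@d[:2]*1e3,d[2]*1e3],2),o["eef_rot"].round(4),o["force"].round(1),o["time_s"]
E
python3 -c "
from h import *
print(rel())"
```

```text
(array([-50.15,   0.61,  52.82]), array([3.1415e+00, 1.1000e-03, 3.0572e+00]), array([ 0.2, -0. ,  1. ]), 22.125)
```

Request:
move_arm --pt "-0.0187 0 0.012 0" --pt "0 0 0.0167 0" --pt "0 0 0 0" --pt "-0.0019 0 0.0022 0" --pt "-0.0019 0 0.0023 0" --pt "0 0 0 0" --pt "0 0 0 0"

```text
time_s: 23.0
ee_pos: [0.5623, 0.0201, 0.087]
eef_rot: [3.142, 0.0, 3.056]
force: [-2.6, 0.6, 2.2]
grip_width: 0.0003
grip_force: 1.9
```

```bash
python3 -c "
from h import *
print(rel())"
```

```text
(array([-28.25,  -0.05,  18.99]), array([3.1416e+00, 1.0000e-04, 3.0563e+00]), array([-2.6,  0.6,  2.2]), 23.0)
```

Request:
move_arm --pt "-0.0006 0 0.0006 0" --pt "-0.0019 0 -0.0018 0" --pt "-0.0021 0 -0.0016 0" --pt "-0.0022 0 -0.0014 0" --pt "-0.0023 0 -0.0012 0" --pt "-0.0024 0 -0.001 0" --pt "0 0 0 0" --pt "0 0 0 0"

```text
time_s: 24.0
ee_pos: [0.5741, 0.019, 0.0934]
eef_rot: [3.142, 0.001, 3.056]
force: [-0.9, 0.6, 5.4]
grip_width: 0.0004
grip_force: 2.5
```

```bash
python3 -c "
from h import *
print(rel())"
```

```text
(array([-16.41,  -0.08,  25.35]), array([3.1415e+00, 9.0000e-04, 3.0562e+00]), array([-0.9,  0.6,  5.4]), 24.0)
```

Request:
move_arm --pt "0.004 0 -0.012 0" --pt "0.0175 0.031 -0.0505 0" --pt "0.0175 0.031 -0.0505 0" --pt "0 0 0 0" --pt "0 0 0 0"

```text
time_s: 24.62
ee_pos: [0.54, 0.0839, 0.2058]
eef_rot: [-3.141, -0.0, 3.056]
force: [-0.1, 0.0, -1.0]
grip_width: 0.0003
grip_force: 0.0
```

```bash
cat >> h.py <<'E'
def shift(tag0,tag1,lo=-10,hi=80):
    a=np.load(f"pics/{tag0}.npy")[2:19].astype(np.float32); b=np.load(f"pics/{tag1}.npy")[2:19].astype(np.float32)
    res=[]
    for sh in range(lo,hi):
        i0,i1=50+max(0,-sh),min(180,180-sh)
        if i1-i0<40: break
        res.append((np.corrcoef(a[:,i0:i1].ravel(),b[:,i0+sh:i1+sh].ravel())[0,1],sh*.5))
    return sorted(res)[::-1][:3]
def art(s):
    q=cv2.resize(s,(60,10),interpolation=cv2.INTER_AREA)
    for r in q[1:9]: print(''.join('#' if v>110 else '.' for v in r))
E
python3 - <<'E'
from h import *
print(rel())
M,w,a,s=read_wheel("v2"); 
o=cv2.imread("pics/w8raw.png")
print(shift("v1","v2")); art(s)
E
```

```text
(array([-56.  ,  61.69, 137.79]), array([-3.1414e+00, -4.0000e-04,  3.0565e+00]), array([-0.1,  0. , -1. ]), 24.625)
(array([245. , 239.5]), np.int32(18), array([ 0.5808, -0.0017,  0.0795]))
(array([282.3, 239.7]), np.int32(23), array([0.5843, 0.0373, 0.0795]))
(array([163.9, 258. ]), np.int32(357), array([ 0.5942, -0.0911,  0.0795]))
axle [0.59055 0.0171  0.068  ] prof/3deg from -60: [143 143 140 127 107  85  87 115 135 128 128 141 122 113 138 118  63  42
  45  57  82  97 129 181 167 144 130  82  50  48]
[(np.float64(0.9492978606113187), 28.0), (np.float64(0.945419154857258), 27.5), (np.float64(0.942519227854751), 28.5)]
............................................................
###.............#######.................###############.....
#########.....###########...###.........###############.....
##########....############.#####...........##########.......
##########....############.#####.............#####..........
##########....##################.............#########......
##########.....#################.............##########.....
#.......................#####..................#######......
```

The stroke turned the wheel 28° (correlation 0.95), leaving about 61°. Two more equal strokes.

Request:
move_arm --pt "0 -0.031 0.05 0" --pt "0 -0.0307 0.05 0" --pt "-0.0247 0 0.0138 0" --pt "0 0 0 0" --pt "-0.0022 0 0.0029 0" --pt "-0.0022 0 0.003 0" --pt "0 0 0 0" --pt "-0.0019 0 -0.0018 0" --pt "-0.0021 0 -0.0016 0" --pt "-0.0022 0 -0.0014 0" --pt "-0.0023 0 -0.0012 0" --pt "-0.0024 0 -0.001 0" --pt "0 0 0 0" --pt "0.004 0 -0.012 0" --pt "0.0113 0 0 0" --pt "0 0 0.0132 0" --pt "0 0 0 0" --pt "0 0 0 0"

```text
time_s: 26.92
ee_pos: [0.5596, 0.0206, 0.0919]
eef_rot: [-3.142, -0.001, 3.056]
force: [0.1, -0.1, 0.7]
grip_width: 0.0008
grip_force: 0.0
```

```bash
python3 -c "
from h import *
print(rel())"
```

```text
(array([-31.04,   0.21,  23.88]), array([-3.1416e+00, -6.0000e-04,  3.0562e+00]), array([ 0.1, -0.1,  0.7]), 26.925)
```

Third stroke, then step aside and measure.

Request:
move_arm --pt "-0.0021 0 0.0029 0" --pt "-0.0021 0 0.003 0" --pt "0 0 0 0" --pt "-0.0019 0 -0.0018 0" --pt "-0.0021 0 -0.0016 0" --pt "-0.0022 0 -0.0014 0" --pt "-0.0023 0 -0.0012 0" --pt "-0.0024 0 -0.001 0" --pt "0 0 0 0" --pt "0.004 0 -0.012 0" --pt "0.0175 0.031 -0.0505 0" --pt "0.0175 0.031 -0.0505 0" --pt "0 0 0 0" --pt "0 0 0 0"

```text
time_s: 28.68
ee_pos: [0.5408, 0.0842, 0.2061]
eef_rot: [-3.141, -0.0, 3.056]
force: [-0.3, 0.1, -0.2]
grip_width: 0.0004
grip_force: 0.0
```

```bash
python3 - <<'E'
from h import *
print(rel())
M,w,a,s=read_wheel("v3"); print(shift("v2","v3",60,130)); art(s)
E
```

```text
(array([-55.17,  62.01, 138.06]), array([-3.1414e+00, -2.0000e-04,  3.0565e+00]), array([-0.3,  0.1, -0.2]), 28.675)
(array([244.7, 238.5]), np.int32(19), array([ 0.5806, -0.0017,  0.0795]))
(array([282.5, 239. ]), np.int32(30), array([0.5845, 0.0379, 0.0795]))
(array([163.5, 257. ]), np.int32(355), array([ 0.594 , -0.0912,  0.0795]))
axle [0.59055 0.0174  0.068  ] prof/3deg from -60: [138 127 110  91  76  68  69  81 107 135 136  93  49  59 118 159 144 145
 170 141 113 157 142  70  50  56 115 168 129 121]
[(np.float64(0.2601336589290512), 38.0), (np.float64(0.25616651587459105), 38.5), (np.float64(0.2556401381243223), 37.5)]
............................................................
##.......############........##########....##........#######
######....#############.....############..####.......#######
#####............######.....############..####.......#######
######...........######.....#####..#####.#####.......####..#
######...........######.....##################.......####..#
#####..............####......#################.......###....
##.............................#############................
```

About 213° now, with the 6 roughly 4° short of the index. A small nudge: press along the normal, shift about 2 mm along the tangent, then lift along the normal.

Request:
move_arm --pt "0 -0.031 0.048 0" --pt "0 -0.031 0.048 0" --pt "-0.0277 0 0.0142 0" --pt "0 0 0 0" --pt "0 0 0 0" --pt "-0.002 0 0.0028 0" --pt "-0.002 0 0.0029 0" --pt "0 0 0 0" --pt "-0.0009 0 -0.0006 0" --pt "-0.0008 0 -0.0006 0" --pt "0 0 0 0" --pt "0 0 0 0" --pt "0.004 0 -0.0057 0" --pt "0.004 0 -0.0057 0" --pt "0.014 0.031 -0.0505 0" --pt "0.014 0.031 -0.0505 0" --pt "0 0 0 0" --pt "0 0 0 0"

```text
time_s: 30.98
ee_pos: [0.5382, 0.0844, 0.2036]
eef_rot: [-3.141, -0.0, 3.056]
force: [0.9, -0.3, -1.0]
grip_width: 0.0008
grip_force: 0.0
```

```bash
python3 - <<'E'
from h import *
print(rel())
M,w,a,s=read_wheel("v4"); print(shift("v3","v4",-20,30)); art(s)
E
```

```text
(array([-57.78,  61.97, 135.59]), array([-3.1414e+00, -3.0000e-04,  3.0564e+00]), array([ 0.9, -0.3, -1. ]), 30.975)
(array([244.3, 242. ]), np.int32(27), array([ 0.5809, -0.0017,  0.0795]))
(array([282.5, 242. ]), np.int32(30), array([0.5843, 0.0381, 0.0795]))
(array([162.7, 260.4]), np.int32(352), array([ 0.5942, -0.0912,  0.0795]))
axle [0.5906 0.0175 0.068 ] prof/3deg from -60: [149 136 113  88  69  65  67  71  73  81 106 134 119  65  41  69 136 168
 151 163 182 138 122 166 131  63  50  63 136 180]
[(np.float64(0.9842008616780847), 5.5), (np.float64(0.9792117455829166), 5.0), (np.float64(0.9665257515889167), 6.0)]
............................................................
###........##############........##########...###........###
######.....###############......###########..#####......####
######...............#####......###########..#####......####
######...............#####......#####.######.#####......####
######................####......##################......####
######.................##.......#################........###
....................................###########.............
```

The 6 is centred within about 2° of the index. The lever's red pad is still at its shut position, and the arm is clear of everything.

```bash
python3 -c "
from station import hand_in
print(hand_in())"
```

```text
the job is handed in; nothing more can be done
None
```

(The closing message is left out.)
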